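# Close the screw press on a glued carton

## Task

The carton in the screw press has just been glued and must dry under pressure. Turn the handwheel on top clockwise, which takes more than a full turn, until the pressure plate's rubber foot bears firmly on the carton and stays tight when you let go, but do not crush the carton. Leave the things lying round the press where they are.

Things in the scene. Friction and masses are not known exactly. Their poses are not given: they have to be found in the camera images.
- press: Green screw press bolted to the bench: bed 170 x 250 x 14 mm, two steel columns (diameter 20) 204 mm apart along y, green bridge 46 (x) x 250 (y) mm over them, its top 190 mm above the bench (a collar of radius 27 in its middle rises to 197). Origin under the middle of the bed at bench height, z up, x from the front to the back.
- wheel_hub (a point): Centre of the level handwheel, on its axis in the plane of the spokes, 225 mm above the bench (fixed height). Black rim, mean radius 110 mm, bar diameter 18; three round spokes, diameter 14, 120 degrees apart (one red, two steel); hub radius 24, ending 21 mm above this point. Open between hub and rim, with 28 mm free between spokes and bridge top.
- red_spoke (a point): Point on the axis of the handwheel's red spoke, 65 mm from the wheel's centre; it goes round with the wheel.
- wheel (a joint): Handwheel angle in rad, growing clockwise seen from above (tightening, lowers the plate by 6.4 mm per rad). Stiff to turn (about 4 N at the middle of a spoke) and stays where it is left. It begins between 0 and 1.5; the foot meets the carton somewhere between 8.5 and 10.6, which must be felt. Its limit is 13.
- plate: Steel pressure plate, 120 x 150 x 10 mm, guided on the columns under the bridge and moved by the wheel's screw; origin in the middle of its underside. It carries a black rubber foot, 112 x 142 mm, whose face lies 10 to 22 mm below this origin: its setting differs each time and is not measured.
- carton: Brown glued carton, 103 x 143 x about 59 mm, 0.25 kg, loose on the press bed. Origin in the middle of its underside.
- glue: Glue stick, white with red cap, 25 x 100 x 25 mm, lying in front of the press; origin in the middle of its underside.
- stapler: Red and black stapler, 32 x 142 x 54 mm, lying left of the press; origin in the middle of its underside.
- tape: Brown roll of packing tape lying flat right of the press, 121 mm across, 48 high; origin in the middle of its underside.
- measure: Yellow tape measure, 35 x 66 x 64 mm, standing right in front of the press; origin in the middle of its underside.
Not all that is in view belongs to the job. Leave any pink look-alike of the carton alone.

How it is judged:
On the way, in this order (a step that is already met when the one before it is completed fails the run):
1. the wheel has been turned clockwise by a full turn, plate not yet on the carton (value of joint wheel above 7.8 rad and contact force between plate and carton below 1 N), for 0.05 s.
2. the plate bears on the carton with at least 10 N (contact force between plate and carton above 10 N), for 0.2 s.
At the end, for the whole second after the job is handed in: The pressure plate bears on the carton with 10 to 80 N by itself, the wheel is at rest, and the carton lies within 20 mm of the middle of the press (contact force between plate and carton between 10 and 80 N and velocity of joint wheel between -0.03 and 0.03 rad/s and horizontal distance between carton and press below 0.02 m); the robot touches nothing.
It fails at once if the carton is crushed: the plate presses it with more than 80 N (contact force between plate and carton above 80 N).
It fails at once if the glue stick, stapler, tape roll or tape measure is shifted by more than 15 mm (distance of any of glue, stapler, tape, measure from where it was at the start of the episode above 0.015 m).
It also fails if it takes over 72 s, if anything falls off the work surface, if the arm or the gripper's body presses on something with over 40 N, if the wrist force passes 120 N, or if a joint passes its speed limit or range.

## Robot

A 6-joint arm with a two-finger parallel gripper is mounted at the origin on a cart in front of the work surface, level with it; the furniture and walls round the work are solid. World frame = base frame: x ahead of the robot, y to its left, z up, the work surface at z = 0. Lengths are in m, angles in rad, forces in N, time in s.
With the tool pointing down it reaches from about 0.225 to 0.875 m from the base axis. Payload 3.4 kg.
Tool frame: the origin (TCP) lies at the very end of the fingers, on their centre line; the grasp point (between the pads) lies manip.grip_point_offset behind it (manip.grip_point_offset is the distance from the TCP to the grasp point, in m); z points along the fingers, y is the line along which they close (so a half turn about z gives the same grasp; the last joint's range is limited). The gripper opens to 85 mm and grips with 20 to 120 N. Pads are 22 mm wide; open, the fingers measure 114 mm over their backs; the gripper's body (76 mm by 85 mm) begins 54 mm behind the grasp point. The pads swing forward as they close: fully open they stand 13 mm farther back than shut.
Start: joints at [1.158, 0.276, 1.505, -0, 1.361, -0.121], TCP at [0.165, 0.551, 0.231] pointing down, gripper open.
Joint ranges: [-2.89, 2.89], [-0.75, 2.08], [0.22, 2.7], [-1.18, 4.32], [0.11, 2.71], [-2.7, 2.7]. Speed limits (rad/s): [2.57, 2.57, 3.14, 3.14, 3.14, 3.14].

## Interface

Orientations are given as a unit quaternion [w, x, y, z].
In Python, from rig import manip gives the robot as it stands.
- The arm moves only by the shell command python3 -m pendant 'ROWS' [FORCE]. ROWS is JSON, a list of rows, each an object of numbers: "jaw": the opening, from -1 (shut) to 1 (fully open); "tx", "ty", "tz": the shift along the world's x, y, z in cm; "ax", "ay", "az": the turn, a rotation vector about the world's x, y, z in degrees. In form: [{"jaw": .., "tx": .., "ty": .., "tz": .., "ax": .., "ay": .., "az": ..}, ...]. A call has 1 to 10 rows; each row is the pose to reach, as a shift and turn from the pose commanded when the call began; what a row does not reach only later rows make up. A row lasts 1/8 s, in which the tool goes at most 62.5 mm and 10.7 degrees, less where a joint would pass 70% of its speed; a pose out of reach is approached as far as the arm can. A call with a gripper value outside its range is refused whole. The fingers move at their own pace and stop on an object; FORCE is the grip in N (left out, the last holds). Time passes only in rows, so rows that repeat a pose let the fingers close. It gives the time, the measured TCP pose, the force, the opening and the grip force at its end, in the units of the state.
- manip.get_state(): the state, without advancing time (a new reading comes with each control period).
- manip.get_image(name): name is "side" or "top"; returns a dict with "pixels" (400x640x3 uint8, blue, green, red), "depth" (400x640 float32, m along the optical axis (not along the pixel's ray), 0 where there is no reading), "fx", "fy", "cx", "cy" (pixels), "pose" (4x4, takes a point from camera to world coordinates). Camera axes: x right, y down, z forward; pixel columns grow to the right and rows downward; lengths in m; the calibration is good to about 2 mm. A picture is of the moment at which its call begins.
- manip.sign_off(): hands the job in; it is judged then, once.
The state is a dict: "clock": time; "qpos": joint angles; "qd": joint speeds; "effort": joint torques, N m; "position": TCP position; "ee_rot": TCP orientation; "contact_force": force on the tool from outside, world axes, zero at the start; "moment": the same for the moment, N m; "width": finger opening in m; "gripper_force": force on a finger pad.
Only numpy, scipy, OpenCV 4.12 (cv2) and the standard library are available. Lean on these libraries where they do the work, as an engineer would, in place of code of your own. Each camera call takes 0.05 s, during which the arm holds its last target. There are 200 camera calls.

## Working session

There is one attempt and no reset: what is moved stays moved. The work goes in short steps, Python scripts to look and compute and a shell command to move; the robot and the scene stay as the last step left them, time stands still between calls to the robot, and variables do not carry over. Pictures are saved under pics/ and viewed, at most 10 in all, crops included, and the job is handed in when it is done.

```bash
mkdir -p pics; python3 - <<'E'
from rig import manip
import cv2,numpy as np
s=manip.get_state();print({k:np.round(v,3) for k,v in s.items()},manip.grip_point_offset)
for n in("top","side"):
    i=manip.get_image(n);cv2.imwrite(f"pics/{n}0.png",i["pixels"]);np.savez(f"{n}0.npz",**i)
    print(n,i["fx"],i["cx"],i["cy"],np.round(i["pose"],3).tolist())
E
```

```text
{'clock': np.float64(0.0), 'qpos': array([ 1.158,  0.277,  1.506, -0.   ,  1.361, -0.121]), 'qd': array([-0.001, -0.001,  0.   ,  0.   , -0.   , -0.   ]), 'effort': array([-1.0000e-03, -4.1678e+01, -2.4581e+01, -0.0000e+00,  1.1000e-02,
       -0.0000e+00]), 'position': array([0.165, 0.55 , 0.23 ]), 'ee_rot': array([-0.   ,  0.145,  0.989, -0.001]), 'contact_force': array([-0.463,  0.237,  0.265]), 'moment': array([-0.009,  0.002,  0.011]), 'gripper_force': np.float64(0.0), 'width': np.float64(0.085)} 0.0187
top 403.38612323295024 319.95896168463344 203.04443738598744 [[-0.005, -0.988, 0.157, 0.373], [-1.0, 0.009, 0.022, -0.029], [-0.023, -0.157, -0.987, 1.172], [0.0, 0.0, 0.0, 1.0]]
side 454.22232044049036 312.35359432088825 196.60239003739724 [[0.901, -0.162, 0.402, 0.097], [-0.433, -0.371, 0.822, -0.872], [0.016, -0.915, -0.404, 0.591], [0.0, 0.0, 0.0, 1.0]]
```

View pics/top0.png

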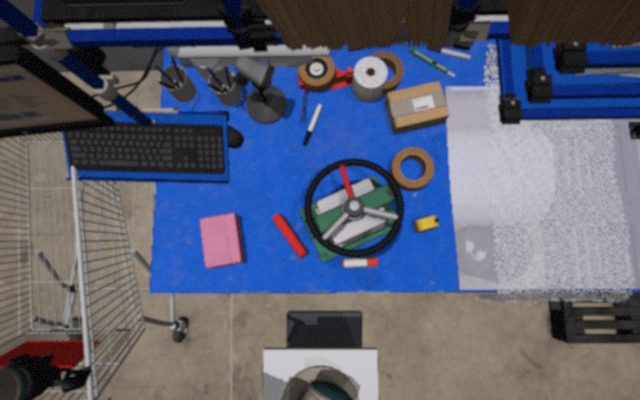

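View pics/side0.png

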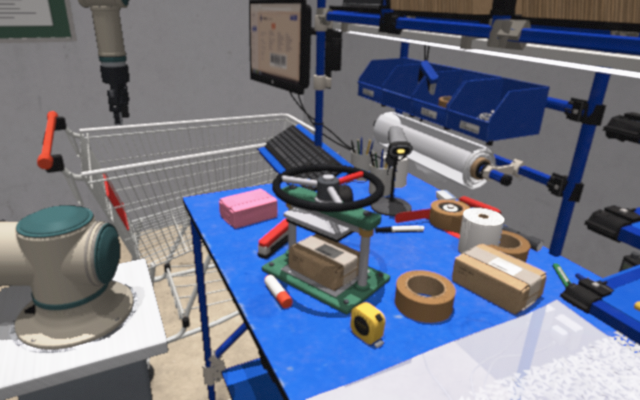

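The top view shows the handwheel at about (354,207) with the red spoke pointing up to (343,168). The glue stick is at (360,263), the stapler at (290,235), the tape roll at (412,168) and the tape measure at (427,223). In the side view the brown carton sits on the press bed at (323,262). There are two other cartons: the pink look-alike at (221,240) top and a labelled brown box at (418,107) top. Neither is in the press, so the one under the plate is the one meant. Next I measure the wheel.

```bash
cat >h.py <<'E'
import numpy as np,cv2
def ray(i,u,v,z):
    P=i["pose"];d=P[:3,:3]@np.array([(u-i["cx"])/i["fx"],(v-i["cy"])/i["fy"],1]);o=P[:3,3]
    return o+d*(z-o[2])/d[2]
def proj(i,p):
    P=i["pose"];c=P[:3,:3].T@(np.array(p)-P[:3,3]);return i["fx"]*c[0]/c[2]+i["cx"],i["fy"]*c[1]/c[2]+i["cy"]
def red(px):
    h=cv2.cvtColor(px,cv2.COLOR_BGR2HSV);return ((h[...,0]<8)|(h[...,0]>172))&(h[...,1]>150)&(h[...,2]>80)
def spoke(i,hub):
    v,u=np.nonzero(red(i["pixels"]));p=np.array([ray(i,a,b,.225) for a,b in zip(u,v)])-hub
    r=np.hypot(p[:,0],p[:,1]);m=(r>.03)&(r<.095);q=p[m]
    return np.degrees(np.arctan2(q[:,1].mean(),q[:,0].mean())),m.sum()
E
python3 - <<'E'
from h import *
i=dict(np.load("top0.npz"))
g=cv2.cvtColor(i["pixels"],cv2.COLOR_BGR2GRAY)
m=(g<45).astype(np.uint8);m[:150]=0;m[265:]=0;m[:,:295]=0;m[:,410:]=0
m=cv2.morphologyEx(m,cv2.MORPH_OPEN,np.ones((2,2)))
c=max(cv2.findContours(m,0,1)[0],key=cv2.contourArea)
P=np.array([ray(i,*p,.225)[:2] for p in c[:,0]])
A=np.c_[2*P,np.ones(len(P))];s=np.linalg.lstsq(A,(P**2).sum(1),rcond=None)[0]
hub=np.r_[s[:2],.225];print("hub",hub,"r",np.sqrt(s[2]+s[0]**2+s[1]**2),len(P))
print("px",proj(i,hub),ray(i,354,207,.246))
print(spoke(i,hub))
E
```

```text
hub [ 0.51185115 -0.09113688  0.225     ] r 0.11704912394686605 301
px (np.float64(355.10617690399846), np.float64(207.85847071103345)) [ 0.51081498 -0.08724186  0.246     ]
(np.float64(18.002805606295528), np.int64(110))
```

```bash
python3 -m pendant '[{"jaw":-1,"tz":6},{"jaw":-1,"tx":4,"ty":-5,"tz":7},{"jaw":-1,"tx":7,"ty":-11,"tz":7},{"jaw":-1,"tx":10,"ty":-16,"tz":7},{"jaw":-1,"tx":14,"ty":-22,"tz":7},{"jaw":-1,"tx":17,"ty":-27,"tz":7},{"jaw":-1,"tx":20,"ty":-32,"tz":7},{"jaw":-1,"tx":24,"ty":-38,"tz":7},{"jaw":-1,"tx":27,"ty":-43,"tz":7},{"jaw":-1,"tx":30,"ty":-48,"tz":7}]'
```

```text
invalid input at $[0]: expected keys jaw, tx, ty, tz, ax, ay, az
```

```bash
python3 -m pendant '[{"jaw":-1,"tx":0,"ty":0,"tz":6,"ax":0,"ay":0,"az":0},{"jaw":-1,"tx":4,"ty":-5,"tz":7,"ax":0,"ay":0,"az":0},{"jaw":-1,"tx":7,"ty":-11,"tz":7,"ax":0,"ay":0,"az":0},{"jaw":-1,"tx":10,"ty":-16,"tz":7,"ax":0,"ay":0,"az":0},{"jaw":-1,"tx":14,"ty":-22,"tz":7,"ax":0,"ay":0,"az":0},{"jaw":-1,"tx":17,"ty":-27,"tz":7,"ax":0,"ay":0,"az":0},{"jaw":-1,"tx":20,"ty":-32,"tz":7,"ax":0,"ay":0,"az":0},{"jaw":-1,"tx":24,"ty":-38,"tz":7,"ax":0,"ay":0,"az":0},{"jaw":-1,"tx":27,"ty":-43,"tz":7,"ax":0,"ay":0,"az":0},{"jaw":-1,"tx":30,"ty":-48,"tz":7,"ax":0,"ay":0,"az":0}]' 40
```

```text
clock: 1.35
position: [0.4634, 0.0732, 0.3011]
ee_rot: [-0.0, 0.146, 0.989, 0.0]
contact_force: [1.2, 0.9, -0.1]
width: -0.0001
gripper_force: 0.0
```

```bash
python3 -m pendant '[{"jaw":-1,"tx":3,"ty":-4.9,"tz":0,"ax":0,"ay":0,"az":0},{"jaw":-1,"tx":6,"ty":-9.7,"tz":0,"ax":0,"ay":0,"az":0},{"jaw":-1,"tx":6,"ty":-9.7,"tz":0,"ax":0,"ay":0,"az":0},{"jaw":-1,"tx":6,"ty":-9.7,"tz":-3,"ax":0,"ay":0,"az":0},{"jaw":-1,"tx":6,"ty":-9.7,"tz":-6,"ax":0,"ay":0,"az":0},{"jaw":-1,"tx":6,"ty":-9.7,"tz":-8,"ax":0,"ay":0,"az":0},{"jaw":-1,"tx":6,"ty":-9.7,"tz":-9.4,"ax":0,"ay":0,"az":0},{"jaw":-1,"tx":6,"ty":-9.7,"tz":-9.4,"ax":0,"ay":0,"az":0}]' 40
python3 - <<'E'
from h import *
print("circle offsets cm from angle 78 at R=6.5:")
for a in range(78,-600,-15):
    t=np.radians(a);print(a,np.round(6.5*np.array([np.cos(t),np.sin(t)]),1),end=";")
    if a<-280:break
E
```

```text
clock: 2.35
position: [0.5219, -0.0212, 0.2065]
ee_rot: [-0.001, 0.145, 0.989, 0.0]
contact_force: [0.7, -0.3, 0.1]
width: 0.0
gripper_force: 0.0
circle offsets cm from angle 78 at R=6.5:
78 [1.4 6.4];63 [3.  5.8];48 [4.3 4.8];33 [5.5 3.5];18 [6.2 2. ];3 [6.5 0.3];-12 [ 6.4 -1.4];-27 [ 5.8 -3. ];-42 [ 4.8 -4.3];-57 [ 3.5 -5.5];-72 [ 2.  -6.2];-87 [ 0.3 -6.5];-102 [-1.4 -6.4];-117 [-3.  -5.8];-132 [-4.3 -4.8];-147 [-5.5 -3.5];-162 [-6.2 -2. ];-177 [-6.5 -0.3];-192 [-6.4  1.4];-207 [-5.8  3. ];-222 [-4.8  4.3];-237 [-3.5  5.5];-252 [-2.   6.2];-267 [-0.3  6.5];-282 [1.4 6.4];
```

```bash
python3 -m pendant '[{"jaw":-1,"tx":2.0,"ty":-1.1,"tz":0,"ax":0,"ay":0,"az":0},{"jaw":-1,"tx":3.3,"ty":-2.1,"tz":0,"ax":0,"ay":0,"az":0},{"jaw":-1,"tx":4.5,"ty":-3.4,"tz":0,"ax":0,"ay":0,"az":0},{"jaw":-1,"tx":5.2,"ty":-4.9,"tz":0,"ax":0,"ay":0,"az":0},{"jaw":-1,"tx":5.5,"ty":-6.6,"tz":0,"ax":0,"ay":0,"az":0},{"jaw":-1,"tx":5.4,"ty":-8.3,"tz":0,"ax":0,"ay":0,"az":0},{"jaw":-1,"tx":4.8,"ty":-9.9,"tz":0,"ax":0,"ay":0,"az":0},{"jaw":-1,"tx":3.8,"ty":-11.2,"tz":0,"ax":0,"ay":0,"az":0},{"jaw":-1,"tx":2.5,"ty":-12.4,"tz":0,"ax":0,"ay":0,"az":0},{"jaw":-1,"tx":1.0,"ty":-13.1,"tz":0,"ax":0,"ay":0,"az":0}]' 40
python3 - <<'E'
from rig import manip
from h import *
print(manip.get_state()["position"])
i=manip.get_image("top");cv2.imwrite("pics/t1.png",i["pixels"][130:290,260:450].repeat(3,0).repeat(3,1));print(spoke(i,np.array([.512,-.09,.225])))
i=manip.get_image("side");cv2.imwrite("pics/s1.png",i["pixels"][120:320,210:420].repeat(3,0).repeat(3,1))
E
```

```text
clock: 3.6
position: [0.5324, -0.1542, 0.2077]
ee_rot: [0.001, 0.146, 0.989, -0.0]
contact_force: [3.2, 2.1, -0.3]
width: 0.0004
gripper_force: 1.5
[ 0.53244395 -0.15421992  0.2076715 ]
(np.float64(-88.68177065618805), np.int64(85))
```

View pics/s1.png

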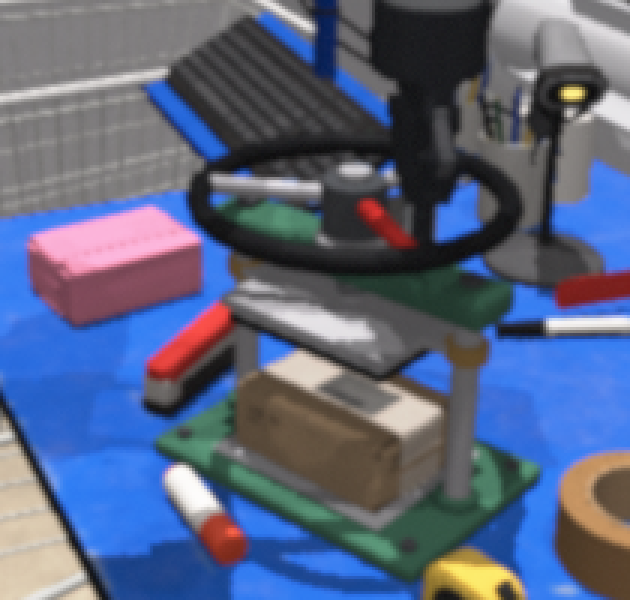

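The crop shows the fingers at (425,200) pushing the red spoke at (390,222). The plate, with its black foot at (370,365), is still well above the carton. I'll keep turning.

```bash
python3 -m pendant '[{"jaw":-1,"tx":-1.7,"ty":-0.2,"tz":0,"ax":0,"ay":0,"az":0},{"jaw":-1,"tx":-3.4,"ty":-0.1,"tz":0,"ax":0,"ay":0,"az":0},{"jaw":-1,"tx":-5.0,"ty":0.5,"tz":0,"ax":0,"ay":0,"az":0},{"jaw":-1,"tx":-6.3,"ty":1.5,"tz":0,"ax":0,"ay":0,"az":0},{"jaw":-1,"tx":-7.5,"ty":2.8,"tz":0,"ax":0,"ay":0,"az":0},{"jaw":-1,"tx":-8.2,"ty":4.3,"tz":0,"ax":0,"ay":0,"az":0},{"jaw":-1,"tx":-8.5,"ty":6.0,"tz":0,"ax":0,"ay":0,"az":0},{"jaw":-1,"tx":-8.4,"ty":7.7,"tz":0,"ax":0,"ay":0,"az":0},{"jaw":-1,"tx":-7.8,"ty":9.3,"tz":0,"ax":0,"ay":0,"az":0},{"jaw":-1,"tx":-6.8,"ty":10.6,"tz":0,"ax":0,"ay":0,"az":0}]' 40
python3 - <<'E'
from rig import manip
from h import *
i=manip.get_image("top");print(spoke(i,np.array([.512,-.09,.225])),manip.get_state()["position"])
E
```

```text
clock: 4.95
position: [0.4636, -0.0457, 0.2067]
ee_rot: [-0.002, 0.145, 0.989, -0.0]
contact_force: [-0.9, -4.2, -0.8]
width: -0.0001
gripper_force: 1.6
(np.float64(nan), np.int64(0)) [ 0.46548386 -0.04393857  0.20680307]h.py:12: RuntimeWarning: Mean of empty slice.
  return np.degrees(np.arctan2(q[:,1].mean(),q[:,0].mean())),m.sum()
  ret = ret.dtype.type(ret / rcount)
```

```bash
python3 -m pendant '[{"jaw":-1,"tx":1.2,"ty":1.0,"tz":0,"ax":0,"ay":0,"az":0},{"jaw":-1,"tx":2.7,"ty":1.7,"tz":0,"ax":0,"ay":0,"az":0},{"jaw":-1,"tx":4.4,"ty":2.0,"tz":0,"ax":0,"ay":0,"az":0},{"jaw":-1,"tx":6.1,"ty":1.9,"tz":0,"ax":0,"ay":0,"az":0},{"jaw":-1,"tx":7.7,"ty":1.3,"tz":0,"ax":0,"ay":0,"az":0},{"jaw":-1,"tx":9.0,"ty":0.3,"tz":0,"ax":0,"ay":0,"az":0},{"jaw":-1,"tx":10.2,"ty":-1.0,"tz":0,"ax":0,"ay":0,"az":0}]' 40
python3 - <<'E'
from rig import manip
from h import *
p=manip.get_state()["position"];print(p,np.degrees(np.arctan2(p[1]+.09,p[0]-.512)))
i=manip.get_image("top");print(spoke(i,np.array([.512,-.09,.225])))
i=manip.get_image("side");cv2.imwrite("pics/s2.png",i["pixels"][120:320,210:420].repeat(3,0).repeat(3,1))
E
```

```text
clock: 5.88
position: [0.5676, -0.0559, 0.207]
ee_rot: [-0.001, 0.146, 0.989, 0.002]
contact_force: [-3.1, 2.3, 0.2]
width: -0.0003
gripper_force: 1.7
[ 0.56757522 -0.05587343  0.20697421] 31.55245653243831
(np.float64(15.15962474132905), np.int64(15))
```

View pics/s2.png

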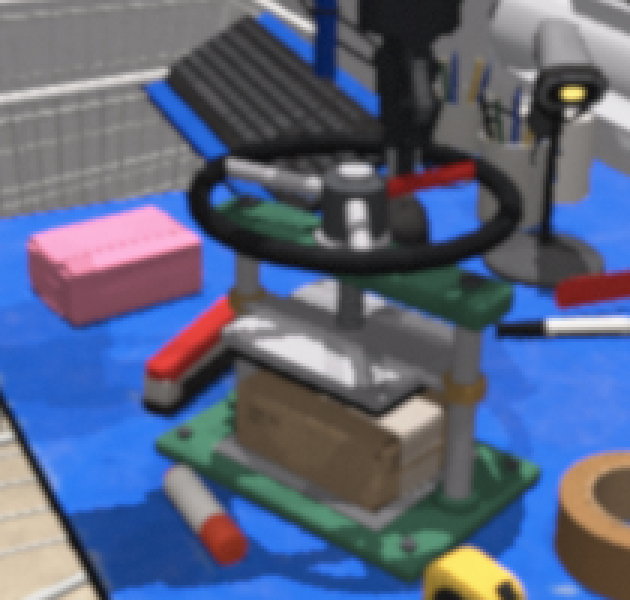

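The black foot's near corner in the crop is at (378,410), about 30 crop pixels (some 20 mm) above the carton's top corner near (385,440). The wheel has turned about 6.3 rad. I'll continue in a shorter move and then look again.

```bash
python3 -m pendant '[{"jaw":-1,"tx":0.6,"ty":-1.4,"tz":0,"ax":0,"ay":0,"az":0},{"jaw":-1,"tx":0.9,"ty":-3.1,"tz":0,"ax":0,"ay":0,"az":0},{"jaw":-1,"tx":0.8,"ty":-4.8,"tz":0,"ax":0,"ay":0,"az":0},{"jaw":-1,"tx":0.2,"ty":-6.4,"tz":0,"ax":0,"ay":0,"az":0},{"jaw":-1,"tx":-0.8,"ty":-7.7,"tz":0,"ax":0,"ay":0,"az":0},{"jaw":-1,"tx":-0.8,"ty":-7.7,"tz":0,"ax":0,"ay":0,"az":0}]' 40
cat >>h.py <<'E'
def rep(name=None):
    from rig import manip
    s=manip.get_state();p=s["position"];r=p[:2]-[.512,-.09];R=np.hypot(*r);f=s["contact_force"]
    print("pos",np.round(p,4),"rel cm",np.round(r*100,2),"ang",np.degrees(np.arctan2(r[1],r[0])).round(1),"R",R.round(4),
     "torque Nm",(r[0]*f[1]-r[1]*f[0]).round(3),"F",np.round(f,1))
    i=manip.get_image("top");print("spoke",spoke(i,np.array([.512,-.09,.225])))
    if name:
        i=manip.get_image("side");cv2.imwrite(f"pics/{name}.png",cv2.resize(i["pixels"][200:310,270:390],None,fx=5,fy=5,interpolation=cv2.INTER_CUBIC))
E
python3 -c "import h;h.rep('s3')"
```

```text
clock: 6.72
position: [0.558, -0.1361, 0.2077]
ee_rot: [0.0, 0.146, 0.989, -0.001]
contact_force: [0.1, 0.1, 0.8]
width: 0.0002
gripper_force: 0.0
pos [ 0.558  -0.1361  0.2077] rel cm [ 4.6  -4.61] ang -45.1 R 0.0651 torque Nm 0.009 F [0.1 0.1 0.8]
spoke (np.float64(-67.2101848341355), np.int64(81))
```

View pics/s3.png

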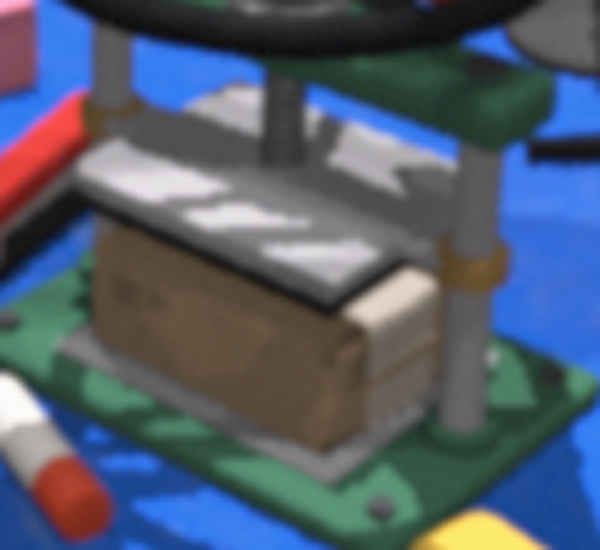

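The foot's near corner is at (330,310) in the crop and the carton's top corner is around (358,335), so the gap is small. The wheel has turned about 7.8 rad. From here I go slowly and watch the torque; it was about 0.23 Nm when turning free.

```bash
python3 -m pendant '[{"jaw":-1,"tx":-0.6,"ty":-0.5,"tz":0,"ax":0,"ay":0,"az":0},{"jaw":-1,"tx":-1.1,"ty":-0.9,"tz":0,"ax":0,"ay":0,"az":0},{"jaw":-1,"tx":-1.5,"ty":-1.1,"tz":0,"ax":0,"ay":0,"az":0},{"jaw":-1,"tx":-2.1,"ty":-1.4,"tz":0,"ax":0,"ay":0,"az":0},{"jaw":-1,"tx":-2.6,"ty":-1.6,"tz":0,"ax":0,"ay":0,"az":0},{"jaw":-1,"tx":-3.1,"ty":-1.7,"tz":0,"ax":0,"ay":0,"az":0}]' 40
python3 -c "import h;h.rep()"
```

```text
clock: 7.58
position: [0.5277, -0.1513, 0.2074]
ee_rot: [0.0, 0.145, 0.989, -0.0]
contact_force: [3.2, 2.3, -0.8]
width: 0.0001
gripper_force: 1.5
pos [ 0.5277 -0.1513  0.2074] rel cm [ 1.57 -6.13] ang -75.7 R 0.0633 torque Nm 0.234 F [ 3.2  2.3 -0.8]
spoke (np.float64(-93.66445162620654), np.int64(88))
```

```bash
python3 -m pendant '[{"jaw":-1,"tx":-0.5,"ty":-0.2,"tz":0,"ax":0,"ay":0,"az":0},{"jaw":-1,"tx":-1.0,"ty":-0.3,"tz":0,"ax":0,"ay":0,"az":0},{"jaw":-1,"tx":-1.6,"ty":-0.3,"tz":0,"ax":0,"ay":0,"az":0},{"jaw":-1,"tx":-2.2,"ty":-0.3,"tz":0,"ax":0,"ay":0,"az":0}]' 40
python3 -c "import h;h.rep('s4')"
```

```text
clock: 8.12
position: [0.5058, -0.1542, 0.2076]
ee_rot: [0.001, 0.145, 0.989, -0.0]
contact_force: [4.5, 0.8, 1.6]
width: 0.0
gripper_force: 1.6
pos [ 0.5058 -0.1542  0.2076] rel cm [-0.62 -6.42] ang -95.5 R 0.0645 torque Nm 0.286 F [4.5 0.8 1.6]
spoke (np.float64(-113.41380416573212), np.int64(83))
```

View pics/s4.png

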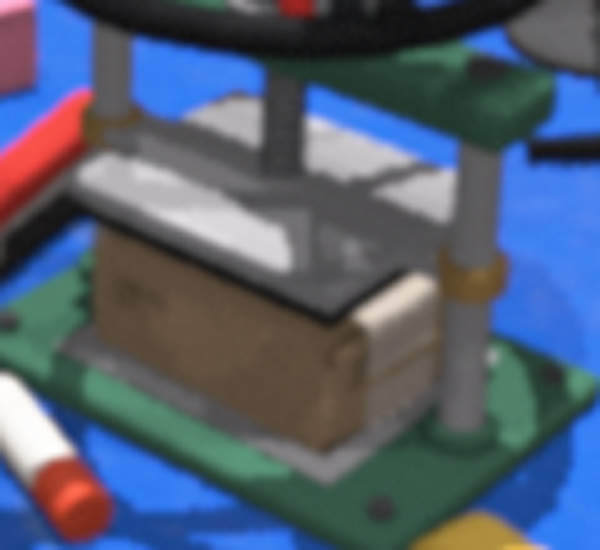

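The foot's corner is now at (328,322) in the crop, very near the level of the carton's top. I'll go in 8-degree steps.

```bash
python3 -m pendant '[{"jaw":-1,"tx":-0.3,"ty":0,"tz":0,"ax":0,"ay":0,"az":0},{"jaw":-1,"tx":-0.6,"ty":0.1,"tz":0,"ax":0,"ay":0,"az":0},{"jaw":-1,"tx":-0.9,"ty":0.15,"tz":0,"ax":0,"ay":0,"az":0}]' 40
python3 -c "import h;h.rep()"
```

```text
clock: 8.6
position: [0.4969, -0.1526, 0.2075]
ee_rot: [0.0, 0.145, 0.989, -0.0]
contact_force: [3.7, 0.2, 0.4]
width: -0.0001
gripper_force: 1.5
pos [ 0.4969 -0.1526  0.2075] rel cm [-1.51 -6.26] ang -103.6 R 0.0644 torque Nm 0.227 F [3.7 0.2 0.4]
spoke (np.float64(-122.1982630564774), np.int64(78))
```

```bash
python3 -m pendant '[{"jaw":-1,"tx":-0.4,"ty":0.1,"tz":0,"ax":0,"ay":0,"az":0},{"jaw":-1,"tx":-0.8,"ty":0.2,"tz":0,"ax":0,"ay":0,"az":0},{"jaw":-1,"tx":-1.1,"ty":0.35,"tz":0,"ax":0,"ay":0,"az":0}]' 40
python3 -c "import h;h.rep()"
```

```text
clock: 9.02
position: [0.4854, -0.149, 0.2073]
ee_rot: [-0.0, 0.145, 0.989, -0.0]
contact_force: [4.2, 0.0, 0.9]
width: -0.0001
gripper_force: 1.5
pos [ 0.4854 -0.149   0.2073] rel cm [-2.66 -5.9 ] ang -114.2 R 0.0647 torque Nm 0.248 F [4.2 0.  0.9]
spoke (np.float64(-133.1164794543982), np.int64(62))
```

```bash
python3 -m pendant '[{"jaw":-1,"tx":-0.3,"ty":0.1,"tz":0,"ax":0,"ay":0,"az":0},{"jaw":-1,"tx":-0.6,"ty":0.25,"tz":0,"ax":0,"ay":0,"az":0},{"jaw":-1,"tx":-0.8,"ty":0.4,"tz":0,"ax":0,"ay":0,"az":0}]' 40
python3 -c "import h;h.rep('s5')"
```

```text
clock: 9.45
position: [0.4777, -0.145, 0.2074]
ee_rot: [0.0, 0.145, 0.989, -0.0]
contact_force: [4.1, -1.6, -0.2]
width: 0.0001
gripper_force: 1.6
pos [ 0.4777 -0.145   0.2074] rel cm [-3.43 -5.5 ] ang -122.0 R 0.0648 torque Nm 0.281 F [ 4.1 -1.6 -0.2]
spoke (np.float64(-141.27837895567498), np.int64(54))
```

View pics/s5.png

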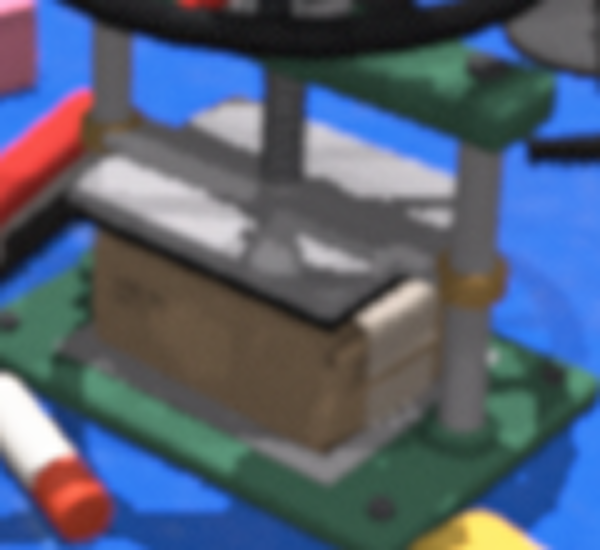

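The foot's corner is at about (328,327), nearly on the carton, and the torque is still close to free. I'll keep feeling my way down.

```bash
python3 -m pendant '[{"jaw":-1,"tx":-0.25,"ty":0.15,"tz":0,"ax":0,"ay":0,"az":0},{"jaw":-1,"tx":-0.5,"ty":0.3,"tz":0,"ax":0,"ay":0,"az":0},{"jaw":-1,"tx":-0.7,"ty":0.5,"tz":0,"ax":0,"ay":0,"az":0}]' 40
python3 -c "import h;h.rep()"
```

```text
clock: 9.93
position: [0.4707, -0.14, 0.2074]
ee_rot: [0.0, 0.145, 0.989, -0.0]
contact_force: [2.9, -1.5, -0.5]
width: -0.0
gripper_force: 1.6
pos [ 0.4707 -0.14    0.2074] rel cm [-4.13 -5.  ] ang -129.6 R 0.0649 torque Nm 0.206 F [ 2.9 -1.5 -0.5]
spoke (np.float64(-149.3090105036097), np.int64(52))
```

```bash
python3 -m pendant '[{"jaw":-1,"tx":-0.25,"ty":0.2,"tz":0,"ax":0,"ay":0,"az":0},{"jaw":-1,"tx":-0.5,"ty":0.4,"tz":0,"ax":0,"ay":0,"az":0},{"jaw":-1,"tx":-0.7,"ty":0.65,"tz":0,"ax":0,"ay":0,"az":0}]' 40
python3 -c "import h;h.rep()"
```

```text
clock: 10.35
position: [0.4636, -0.1334, 0.2073]
ee_rot: [-0.0, 0.145, 0.989, -0.0]
contact_force: [3.4, -3.2, -0.4]
width: -0.0
gripper_force: 1.6
pos [ 0.4636 -0.1334  0.2073] rel cm [-4.84 -4.34] ang -138.1 R 0.065 torque Nm 0.302 F [ 3.4 -3.2 -0.4]
spoke (np.float64(-157.98588588634038), np.int64(41))
```

```bash
cat >>h.py <<'E'
def feel(n=6):
    from rig import manip
    T=[]
    for k in range(n):
        s=manip.get_state();r=s["position"][:2]-[.512,-.09];f=s["contact_force"];T.append(r[0]*f[1]-r[1]*f[0]);manip.get_image("top")
    print("T",np.round(T,2),np.mean(T).round(3))
E
python3 -c "import h;h.feel()"
python3 -m pendant '[{"jaw":-1,"tx":-0.15,"ty":0.15,"tz":0,"ax":0,"ay":0,"az":0},{"jaw":-1,"tx":-0.3,"ty":0.35,"tz":0,"ax":0,"ay":0,"az":0}]' 40
python3 -c "import h;h.rep();h.feel()"
```

```text
T [0.1  0.15 0.09 0.11 0.06 0.05] 0.093
clock: 10.95
position: [0.4614, -0.1303, 0.2074]
ee_rot: [0.001, 0.145, 0.989, -0.0]
contact_force: [3.9, -1.6, -0.9]
width: -0.0
gripper_force: 1.5
pos [ 0.4614 -0.1303  0.2074] rel cm [-5.06 -4.03] ang -141.5 R 0.0647 torque Nm 0.238 F [ 3.9 -1.6 -0.9]
spoke (np.float64(-161.71371519289897), np.int64(46))
T [0.14 0.18 0.16 0.17 0.22 0.14] 0.168
```

```bash
python3 -m pendant '[{"jaw":-1,"tx":-0.15,"ty":0.2,"tz":0,"ax":0,"ay":0,"az":0},{"jaw":-1,"tx":-0.3,"ty":0.4,"tz":0,"ax":0,"ay":0,"az":0},{"jaw":-1,"tx":-0.45,"ty":0.6,"tz":0,"ax":0,"ay":0,"az":0}]' 40
python3 -c "import h;h.rep();h.feel(3)"
```

```text
clock: 11.68
position: [0.4563, -0.1239, 0.2075]
ee_rot: [0.0, 0.145, 0.989, -0.0]
contact_force: [2.8, -2.1, -0.1]
width: -0.0
gripper_force: 1.5
pos [ 0.4563 -0.1239  0.2075] rel cm [-5.57 -3.39] ang -148.6 R 0.0652 torque Nm 0.215 F [ 2.8 -2.1 -0.1]
spoke (np.float64(-168.7138886205893), np.int64(41))
T [0.11 0.21 0.17] 0.161
```

```bash
python3 -m pendant '[{"jaw":-1,"tx":-0.15,"ty":0.25,"tz":0,"ax":0,"ay":0,"az":0},{"jaw":-1,"tx":-0.3,"ty":0.5,"tz":0,"ax":0,"ay":0,"az":0},{"jaw":-1,"tx":-0.4,"ty":0.75,"tz":0,"ax":0,"ay":0,"az":0}]' 40
python3 -c "import h;h.rep();h.feel(3)"
```

```text
clock: 12.25
position: [0.4522, -0.1164, 0.2074]
ee_rot: [0.0, 0.145, 0.989, -0.0]
contact_force: [2.1, -3.0, -0.3]
width: -0.0001
gripper_force: 1.4
pos [ 0.4522 -0.1164  0.2074] rel cm [-5.98 -2.64] ang -156.2 R 0.0653 torque Nm 0.232 F [ 2.1 -3.  -0.3]
spoke (np.float64(-176.04148361214177), np.int64(40))
T [0.17 0.15 0.07] 0.13
```

```bash
python3 -m pendant '[{"jaw":-1,"tx":-0.1,"ty":0.3,"tz":0,"ax":0,"ay":0,"az":0},{"jaw":-1,"tx":-0.2,"ty":0.6,"tz":0,"ax":0,"ay":0,"az":0},{"jaw":-1,"tx":-0.3,"ty":0.85,"tz":0,"ax":0,"ay":0,"az":0}]' 40
python3 -c "import h;h.rep('s6');h.feel(3)"
```

```text
clock: 12.82
position: [0.4494, -0.1079, 0.2074]
ee_rot: [0.0, 0.145, 0.989, -0.0]
contact_force: [1.9, -2.3, 0.7]
width: -0.0001
gripper_force: 1.4
pos [ 0.4494 -0.1079  0.2074] rel cm [-6.26 -1.79] ang -164.1 R 0.0651 torque Nm 0.178 F [ 1.9 -2.3  0.7]
spoke (np.float64(176.64833197839803), np.int64(39))
T [0.12 0.12 0.09] 0.109
```

View pics/s6.png

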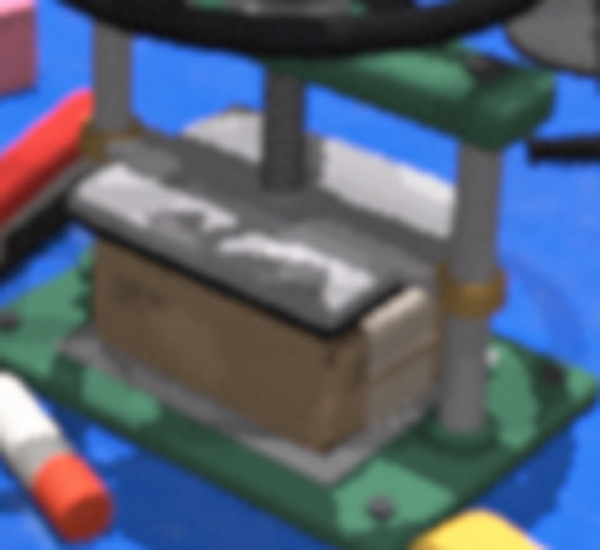

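The foot's corner is at (328,333) and the torque is still that of free turning, so there is no firm contact yet.

```bash
python3 -m pendant '[{"jaw":-1,"tx":-0.05,"ty":0.3,"tz":0,"ax":0,"ay":0,"az":0},{"jaw":-1,"tx":-0.1,"ty":0.6,"tz":0,"ax":0,"ay":0,"az":0},{"jaw":-1,"tx":-0.2,"ty":0.9,"tz":0,"ax":0,"ay":0,"az":0}]' 40
python3 -c "import h;h.rep();h.feel(3)"
```

```text
clock: 13.45
position: [0.4475, -0.0989, 0.2074]
ee_rot: [0.0, 0.145, 0.989, -0.0]
contact_force: [1.2, -3.2, 0.7]
width: -0.0001
gripper_force: 1.4
pos [ 0.4475 -0.0989  0.2074] rel cm [-6.45 -0.89] ang -172.1 R 0.0651 torque Nm 0.217 F [ 1.2 -3.2  0.7]
spoke (np.float64(169.36099271841732), np.int64(29))
T [0.08 0.11 0.1 ] 0.099
```

```bash
python3 -m pendant '[{"jaw":-1,"tx":0,"ty":0.3,"tz":0,"ax":0,"ay":0,"az":0},{"jaw":-1,"tx":0,"ty":0.6,"tz":0,"ax":0,"ay":0,"az":0},{"jaw":-1,"tx":-0.05,"ty":0.9,"tz":0,"ax":0,"ay":0,"az":0}]' 40
python3 -c "import h;h.rep();h.feel(3)"
```

```text
clock: 14.02
position: [0.4471, -0.09, 0.2074]
ee_rot: [0.0, 0.145, 0.989, -0.0]
contact_force: [0.4, -2.8, -0.3]
width: 0.0
gripper_force: 1.4
pos [ 0.4471 -0.09    0.2074] rel cm [-6.49  0.  ] ang 180.0 R 0.0649 torque Nm 0.183 F [ 0.4 -2.8 -0.3]
spoke (np.float64(162.3378231370096), np.int64(21))
T [0.14 0.11 0.09] 0.11
```

```bash
python3 -m pendant '[{"jaw":-1,"tx":0,"ty":0.3,"tz":0,"ax":0,"ay":0,"az":0},{"jaw":-1,"tx":0,"ty":0.6,"tz":0,"ax":0,"ay":0,"az":0},{"jaw":-1,"tx":0.05,"ty":0.9,"tz":0,"ax":0,"ay":0,"az":0}]' 40
python3 -c "import h;h.rep();h.feel(3)"
```

```text
clock: 14.6
position: [0.4474, -0.081, 0.2073]
ee_rot: [0.0, 0.145, 0.989, -0.0]
contact_force: [0.7, -3.7, 0.0]
width: -0.0002
gripper_force: 1.6
pos [ 0.4474 -0.081   0.2073] rel cm [-6.46  0.9 ] ang 172.1 R 0.0652 torque Nm 0.234 F [ 0.7 -3.7  0. ]
spoke (np.float64(154.3831860620141), np.int64(17))
T [0.1  0.11 0.04] 0.083
```

```bash
python3 -m pendant '[{"jaw":-1,"tx":0.05,"ty":0.3,"tz":0,"ax":0,"ay":0,"az":0},{"jaw":-1,"tx":0.1,"ty":0.6,"tz":0,"ax":0,"ay":0,"az":0},{"jaw":-1,"tx":0.2,"ty":0.9,"tz":0,"ax":0,"ay":0,"az":0}]' 40
python3 -c "import h;h.rep();h.feel(3)"
```

```text
clock: 15.18
position: [0.4495, -0.0726, 0.2074]
ee_rot: [0.0, 0.145, 0.989, -0.001]
contact_force: [-0.1, -6.0, -0.6]
width: -0.0003
gripper_force: 2.4
pos [ 0.4495 -0.0726  0.2074] rel cm [-6.25  1.74] ang 164.4 R 0.0648 torque Nm 0.378 F [-0.1 -6.  -0.6]
spoke (np.float64(146.16991253685214), np.int64(16))
T [0.23 0.28 0.18] 0.232
```

Contact: the torque rose from about 0.22 to 0.38 Nm, which is roughly 25 N on the plate. One small nudge to confirm it.

```bash
python3 -m pendant '[{"jaw":-1,"tx":0.05,"ty":0.15,"tz":0,"ax":0,"ay":0,"az":0},{"jaw":-1,"tx":0.1,"ty":0.3,"tz":0,"ax":0,"ay":0,"az":0}]' 40
python3 -c "import h;h.rep();h.feel(3)"
```

```text
clock: 15.62
position: [0.4504, -0.0698, 0.2074]
ee_rot: [0.0, 0.145, 0.989, -0.001]
contact_force: [-0.2, -5.9, 0.1]
width: -0.0001
gripper_force: 2.6
pos [ 0.4504 -0.0698  0.2074] rel cm [-6.16  2.02] ang 161.9 R 0.0648 torque Nm 0.369 F [-0.2 -5.9  0.1]
spoke (np.float64(143.36565684147268), np.int64(17))
T [0.4  0.34 0.37] 0.369
```

```bash
python3 -m pendant '[{"jaw":-1,"tx":0.05,"ty":0.2,"tz":0,"ax":0,"ay":0,"az":0},{"jaw":-1,"tx":0.05,"ty":0.2,"tz":0,"ax":0,"ay":0,"az":0}]' 40
python3 -c "import h;h.rep();h.feel(4)"
```

```text
clock: 16.08
position: [0.4507, -0.0677, 0.2073]
ee_rot: [-0.0, 0.145, 0.989, -0.001]
contact_force: [0.2, -5.4, -0.2]
width: -0.0
gripper_force: 2.3
pos [ 0.4507 -0.0677  0.2073] rel cm [-6.13  2.23] ang 160.0 R 0.0652 torque Nm 0.328 F [ 0.2 -5.4 -0.2]
spoke (np.float64(141.06949255488837), np.int64(15))
T [0.34 0.34 0.4  0.34] 0.355
```

```bash
python3 -m pendant '[{"jaw":-1,"tx":0.05,"ty":0.15,"tz":0,"ax":0,"ay":0,"az":0},{"jaw":-1,"tx":0.1,"ty":0.3,"tz":0,"ax":0,"ay":0,"az":0}]' 40
python3 -c "import h;h.rep();h.feel(4)"
```

```text
clock: 16.58
position: [0.4517, -0.0652, 0.2073]
ee_rot: [-0.0, 0.145, 0.989, -0.001]
contact_force: [0.3, -7.7, -0.0]
width: 0.0001
gripper_force: 3.0
pos [ 0.4517 -0.0652  0.2073] rel cm [-6.03  2.48] ang 157.7 R 0.0652 torque Nm 0.457 F [ 0.3 -7.7 -0. ]
spoke (np.float64(139.6079092521256), np.int64(13))
T [0.47 0.41 0.34 0.35] 0.394
```

Peak torque is 0.46 Nm, about 35 N on the plate, which is mid-window. I'll back off and lift clear.

```bash
python3 -m pendant '[{"jaw":-1,"tx":-0.2,"ty":-0.5,"tz":0,"ax":0,"ay":0,"az":0},{"jaw":-1,"tx":-0.4,"ty":-1.5,"tz":0,"ax":0,"ay":0,"az":0},{"jaw":-1,"tx":-0.4,"ty":-1.5,"tz":0,"ax":0,"ay":0,"az":0},{"jaw":-1,"tx":-0.4,"ty":-1.5,"tz":4,"ax":0,"ay":0,"az":0},{"jaw":-1,"tx":-0.4,"ty":-1.5,"tz":9,"ax":0,"ay":0,"az":0},{"jaw":-1,"tx":-4,"ty":5,"tz":10,"ax":0,"ay":0,"az":0},{"jaw":-1,"tx":-8,"ty":10,"tz":10,"ax":0,"ay":0,"az":0},{"jaw":-1,"tx":-12,"ty":15,"tz":10,"ax":0,"ay":0,"az":0},{"jaw":-1,"tx":-12,"ty":18,"tz":10,"ax":0,"ay":0,"az":0},{"jaw":-1,"tx":-12,"ty":18,"tz":10,"ax":0,"ay":0,"az":0}]' 40
python3 -c "
import h;h.rep('s7');h.rep()
from rig import manip;import cv2
cv2.imwrite('pics/t7.png',cv2.resize(manip.get_image('top')['pixels'][130:290,240:450],None,fx=3,fy=3))"
```

```text
clock: 18.08
position: [0.3304, 0.1185, 0.3076]
ee_rot: [0.0, 0.143, 0.99, 0.001]
contact_force: [-0.2, -0.0, 0.0]
width: -0.0002
gripper_force: 0.0
pos [0.3304 0.1185 0.3076] rel cm [-18.16  20.85] ang 131.1 R 0.2765 torque Nm 0.043 F [-0.2 -0.   0. ]
spoke (np.float64(137.8184175152925), np.int64(148))
pos [0.3317 0.1161 0.3074] rel cm [-18.03  20.61] ang 131.2 R 0.2738 torque Nm 0.145 F [-0.3 -0.5 -0.1]
spoke (np.float64(137.8795233727977), np.int64(147))
```

View pics/s7.png

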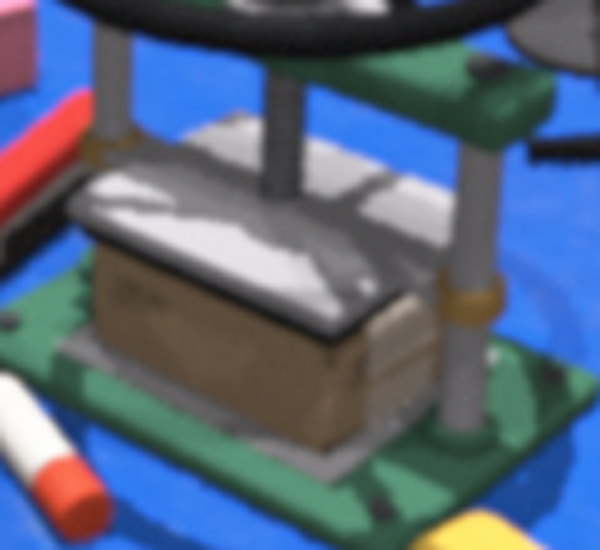

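View pics/t7.png

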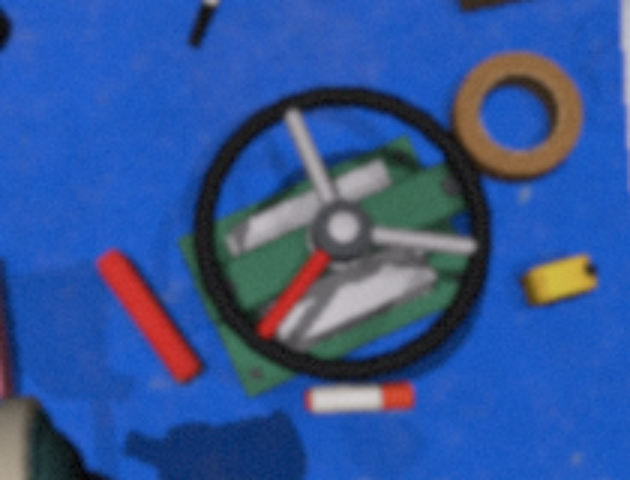

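The plate sits on the carton with the foot's corner at (330,337). The wheel stays at 137.8°, and the tools around the press are where they were. I'm handing in.

```bash
python3 -c "
from rig import manip
print(manip.sign_off())"
```

```text
the job is handed in; nothing more can be done
None
```

I turned the handwheel about 10.5 rad clockwise until the foot bore on the carton with roughly 35 N (estimated from the torque I felt, not measured directly); it held after release, nothing else was moved, and the job is handed in with no verdict shown.

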